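# Seat the gear on its splined shaft and hold it down against the spring

## Robot

A 7-joint arm with a two-finger parallel gripper is mounted at the origin on a cart in front of the work surface, level with it; the furniture and walls round the work are solid. World frame = base frame: x ahead of the robot, y to its left, z up, the work surface at z = 0. Lengths are in m, angles in rad, forces in N, time in s.
With the tool pointing down it reaches from about 0.4 to 0.85 m from the base axis. Payload 4.5 kg.
Tool frame: the origin (TCP) lies between the finger pads; the fingertips stand 11 mm ahead of it and the grasp point (between the pads) lies 8 mm behind it; z points along the fingers, y is the line along which they close (so a half turn about z gives the same grasp; the last joint's range is limited). The gripper opens to 85 mm and grips with 20 to 120 N. Pads are 22 mm wide; open, the fingers measure 114 mm over their backs; the gripper's body (76 mm by 85 mm) begins 54 mm behind the grasp point. The pads swing forward as they close: fully open they stand 13 mm farther back than shut.
Start: joints at [-1.211, 0.689, -0.195, 1.565, 0.157, 0.902, -0.215], TCP at [0.2, 0.592, 0.242] pointing down, gripper open.
Joint ranges: [-3.01, 3.01], [-0.46, 2.08], [-1.47, 1.51], [0.13, 2.56], [-1, 4.14], [0.04, 2.09], [-2.66, 2.66]. Speed limits (rad/s): [2.57, 2.57, 3.14, 3.14, 3.14, 3.14, 3.14].

## Interface

Orientations are given as a unit quaternion [w, x, y, z].
In Python, from workcell import state, vision, hand_in gives the robot as it stands.
- The arm moves only by the tool move_arm, never from a script. Its argument "moves" is a list of rows, each a list of 7 numbers: the shift along the world's x, y, z in mm, then the turn, a rotation vector about the world's x, y, z in rad, then the opening, from 0 (shut) to 1 (fully open). In form: [[dx, dy, dz, ax, ay, az, gripper], ...]. A call has 1 to 20 rows; each row is the pose to reach, as a shift and turn from the pose commanded when the call began; what a row does not reach only later rows make up. A row lasts 1/10 s, in which the tool goes at most 50 mm and 8.59 degrees, less where a joint would pass 70% of its speed; a pose out of reach is approached as far as the arm can. A call with a gripper value outside its range is refused whole. The fingers move at their own pace and stop on an object; "squeeze" is the grip in N (left out, the last holds). Time passes only in rows, so rows that repeat a pose let the fingers close. It gives the time, the measured TCP pose, the force, the opening and the grip force at its end, in the units of the state.
- state(): the state, without advancing time (a new reading comes with each control period).
- vision.get_image(name): name is "side" or "top"; returns a dict with "color" (400x640x3 uint8, red, green, blue), "intrinsics" (3x3 intrinsics, pixels), "distortion" ([k1, k2, p1, p2, k3] as OpenCV has them; the pictures are not rectified), "xyz" and "rotation" of the camera in the world. Camera axes: x right, y up, looking along -z (the intrinsics and any distortion apply to the point x, -y, -z); pixel columns grow to the right and rows downward; lengths in m; the calibration is good to about 2 mm. A picture is of the moment at which its call begins. There is no depth.
- hand_in(): hands the job in; it is judged then, once.
The state is a dict: "time_s": time; "q": joint angles; "joint_vel": joint speeds; "effort": joint torques, N m; "tcp_pos": TCP position; "tcp_rot": TCP orientation; "force": force on the tool from outside, world axes, zero at the start; "torque": the same for the moment, N m; "finger_gap": finger opening in m; "grasp_force": force on a finger pad.
Only numpy, scipy, OpenCV 4.12 (cv2) and the standard library are available. Lean on these libraries where they do the work, as an engineer would, in place of code of your own. Each camera call takes 0.05 s, during which the arm holds its last target. There are 200 camera calls.

## Task

The gearbox on the bench is open for repair: take the large steel gear by its hub, put it over the upright splined shaft with the hub still pointing up, turn it until its splines mesh, and slide it home, pressing it down against the spring until it stops. Finish while still gripping it and holding it pressed fully down, so that I can slip the E-clip into the groove above it; do not let go. Leave the other things on the bench where they are.

Things in the scene. Friction and masses are not known exactly. Their poses are not given: they have to be found in the camera images.
- gear: Large steel gear, 0.2 to 0.3 kg, lying flat, hub up. Toothed rim 70 mm across, 16 mm tall; round hub 34 mm in diameter, standing 22 mm above the rim. Bore with four internal splines, the same every quarter turn: 18.4 mm between facing tips; the four grooves between them (7.2 mm wide, 25 mm across) run along the gear's own +-x and +-y. Origin: centre of the underside; z up through the hub.
- hub_top (a point): Centre of the top of the gear's hub, 38 mm above the gear's origin, same axes as the gear. The hub can be gripped from above across any diameter.
- spline_top (a point): On the axis of the gearbox's upright steel shaft, at the upper end of its four splines, 80 mm above the bench. The splines (5.5 mm wide, 23 mm across, on a 16 mm core, slimmer in the top 3 mm) run along this point's own +-x and +-y. They start at any angle. The shaft is stiff to turn (0.3 N m); turning it does no harm. Unmeshed, the gear rests on the splines, its origin at this point.
- nose_tip (a point): Tip of the shaft's plain round nose, 102 mm above the bench, 22 mm above the splines; 15.6 mm in diameter, its last 6 mm tapered. The gear's bore slips over it at any angle.
- home (a point): Where the gear's origin (centre of the underside) is when the gear is fully home: on the shaft's axis, 46 mm above the bench, 34 mm below the top of the splines. From the top of the splines the meshed gear slides down 26 mm to the spring washer, then 8 mm against the spring.
- washer (a joint): Brass washer round the shaft, on a coil spring, under the gear. Value in m: 0 where the spring holds it (its face 54 mm above the bench), 0.008 pressed down to its stop (46 mm above the bench). About 4.5 N starts it, 12.5 N brings it to the stop; the gear's weight alone does not press it down.
- gearbox_rim (a point): Centre of the open top of the dark grey cast housing, 57 mm above the bench; 120 mm (its x) by 182 mm (its y) outside, walls 7 mm, fixed on a plywood board of 156 by 232 mm. The splined shaft stands 33 mm to +y of this point. A dark gear on a second shaft, 41 mm to -y, stays below 57 mm.
- small_gear: A small brass gear, 43 mm across and 20 mm tall, that lies on the bench too and is not needed: leave it. Origin: centre of its underside.
- screw_tin: An open round tin of screws, 67 mm across and 32 mm tall, between the gearbox and the vice on the right: leave it. Origin: centre of its underside.
- driver_yellow: A yellow-handled screwdriver, 212 mm long, lying in front of the drill stand: leave it. Origin: under its middle, its length along its y.

How it is judged:
On the way, in this order (a step that is already met when the one before it is completed fails the run):
1. the gear is lifted over the shaft, upright and clear of its splines (horizontal distance between gear and spline_top below 0.02 m and z of gear in the frame of spline_top above -0.002 m and angle between gear's own z axis and vertical below 0.3 rad), for 0.05 s.
2. its splines have meshed and it slides down the shaft (horizontal distance between gear and spline_top below 0.003 m and z of gear in the frame of spline_top below -0.008 m and angle between gear's own z axis and vertical below 0.1 rad), for 0.05 s.
At the end, for the whole second after the job is handed in: Through the last second the gear sits hub up on the shaft (within 3 mm of its axis, tilt under 0.06 rad, grooves within 0.15 rad of the splines), within 2.5 mm of home height, the washer is pressed down over 6 of its 8 mm, and the fingers still touch the gear with over 3 N, holding it still (horizontal distance between gear and spline_top below 0.003 m and z of gear in the frame of spline_top below -0.0315 m and angle between gear's own z axis and vertical below 0.06 rad and (angle between the x axis of gear and the x axis of spline_top, either way round below 0.15 rad or angle between the x axis of gear and the y axis of spline_top, either way round below 0.15 rad) and value of joint washer above 0.006 m and contact force between the fingers and gear above 3 N and linear speed of gear below 0.02 m/s); the arm keeps its last pose, push and grip.
It fails at once if another thing on the bench is moved by more than 30 mm (distance of any of small_gear, screw_tin, driver_yellow from where it was at the start of the episode above 0.03 m).
It also fails if it takes over 40 s, if anything falls off the work surface, if the arm or the gripper's body presses on something with over 40 N, if the wrist force passes 120 N, or if a joint passes its speed limit or range.

## Working session

There is one attempt and no reset: what is moved stays moved. The work goes in short steps, Python scripts to look and compute and a tool call to move; the robot and the scene stay as the last step left them, time stands still between calls to the robot, and variables do not carry over. Pictures are saved under pics/ and viewed, at most 10 in all, crops included, and the job is handed in when it is done.

Besides the shell and the picture viewer there is one more tool, called after "Call:" as a command line: name --pt "numbers of a row" for each row, then --argument value for the rest. move_arm: Moves the arm, as the interface text tells. Its arguments: {"type":"object","properties":{"moves":{"type":"array","items":{"type":"array","items":{"type":"number"}}},"squeeze":{"type":"number"}},"required":["moves"]}

```bash
mkdir -p pics; cat > h.py <<'E'
import numpy as np, cv2
from workcell import state, vision, hand_in
def img(n): return vision.get_image(n)
def save(im,f): cv2.imwrite('pics/'+f,im[...,::-1])
def ray(d,uv):
    uv=np.array(uv,float).reshape(-1,1,2)
    p=cv2.undistortPoints(uv,np.array(d['intrinsics']),np.array(d['distortion'])).reshape(-1,2)
    v=np.c_[p[:,0],-p[:,1],-np.ones(len(p))]
    return np.array(d['xyz']),v@R(d).T
def R(d):
    r=np.array(d['rotation'],float)
    if r.size==4:
        from scipy.spatial.transform import Rotation as Q
        return Q.from_quat(r[[1,2,3,0]]).as_matrix()
    return r.reshape(3,3)
def onz(d,uv,z):
    c,v=ray(d,uv); return c+v*((z-c[2])/v[:,2])[:,None]
def proj(d,P):
    P=(np.array(P,float).reshape(-1,3)-d['xyz'])@R(d)
    P=P*[1,-1,-1]
    return cv2.projectPoints(P,np.zeros(3),np.zeros(3),np.array(d['intrinsics']),np.array(d['distortion']))[0].reshape(-1,2)
E
python3 - <<'E'
from h import *
for n in('top','side'):
    d=img(n); save(d['color'],n+'0.png'); print(n,d['xyz'],d['rotation'],d['intrinsics'],d['distortion'])
print(state())
E
```

```text
top [ 0.399891   -0.07749503  1.45878334] [ 0.7119112   0.03580349 -0.04272839 -0.70005346] [[506.82797597   0.         319.52775545]
 [  0.         506.82797597 196.08768531]
 [  0.           0.           1.        ]] [-0.13792427  0.          0.          0.          0.        ]
side [ 0.59962665 -1.32799612  0.81157496] [0.86548952 0.50054751 0.00960275 0.01696656] [[470.65667223   0.         323.09039557]
 [  0.         470.65667223 203.50879828]
 [  0.           0.           1.        ]] [-0.04257943  0.          0.          0.          0.        ]
{'time_s': 0.1, 'q': array([-1.21118957,  0.68990131, -0.19448157,  1.56622164,  0.1572857 ,
        0.90251679, -0.2151006 ]), 'joint_vel': array([-0.0022293 , -0.00215249,  0.00282188, -0.00373783,  0.00068719,
       -0.00048649, -0.00189653]), 'effort': array([-3.72191993e-03, -5.40598369e+01, -1.27158992e+00, -1.58986688e+01,
        9.42697370e-03,  4.35736816e-03, -7.79533622e-06]), 'tcp_pos': array([0.199925  , 0.59157034, 0.24156741]), 'tcp_rot': array([-6.70738758e-05,  1.62166572e-01,  9.86763048e-01, -8.27546413e-04]), 'force': array([-0.30375898,  0.83308902,  0.63666567]), 'torque': array([-0.03304438,  0.02926365, -0.00397979]), 'grasp_force': 0.0, 'finger_gap': 0.08506721537790259}
```

View pics/top0.png

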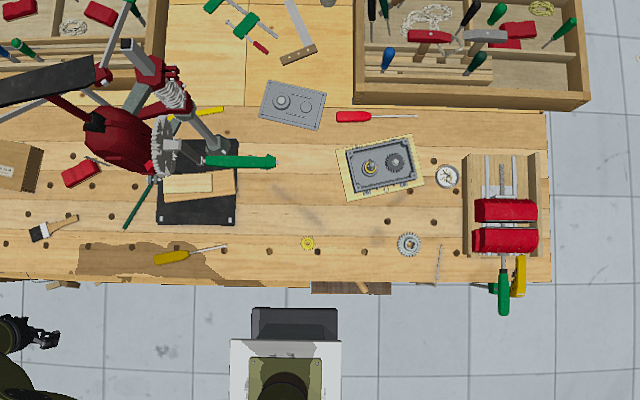

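View pics/side0.png

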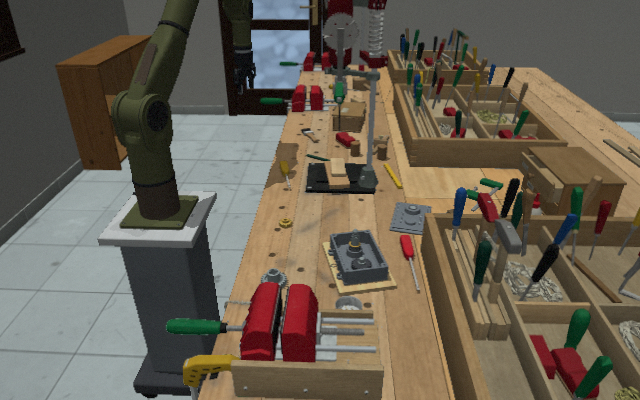

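The top view shows the gear at (409,244), the gearbox at (382,167), the splined shaft with its brass washer at about (370,167), the tin at (447,176) and the small gear at (307,243). In the side view the gear is at (273,280) and the shaft at about (353,245). I'll zoom in on both.

```bash
python3 - <<'E'
from h import *
a=cv2.imread('pics/top0.png');s=cv2.imread('pics/side0.png')
f=lambda m,x,y,w,h,k:cv2.resize(m[y:y+h,x:x+w],None,fx=k,fy=k,interpolation=cv2.INTER_CUBIC)
o=np.zeros((600,800,3),np.uint8)
for (m,x,y,w,h,k,X,Y) in[(a,340,137,80,60,5,0,0),(a,384,219,50,50,6,400,0),(s,320,220,80,60,5,0,300),(s,250,260,60,45,6,400,300)]:
    c=f(m,x,y,w,h,k);o[Y:Y+c.shape[0],X:X+c.shape[1]]=c
cv2.imwrite('pics/crop0.png',o)
d=img('top');e=img('side')
g=onz(d,[[409,244]],.027)[0];b=onz(d,[[370,167]],.09)[0];r=onz(d,[[382,167]],.057)[0]
print(g,b,r,proj(e,[g,b]),onz(d,[[447,176],[307,243]],.03))
E
```

```text
[ 0.42756681 -0.34599708  0.027     ] [ 0.63541209 -0.22681608  0.09      ] [ 0.64176188 -0.26429767  0.057     ] [[272.63673633 274.05965019]
 [351.2059501  231.25486872]] [[ 0.62409758 -0.45680367  0.03      ]
 [ 0.42616968 -0.05715681  0.03      ]]
```

View pics/crop0.png

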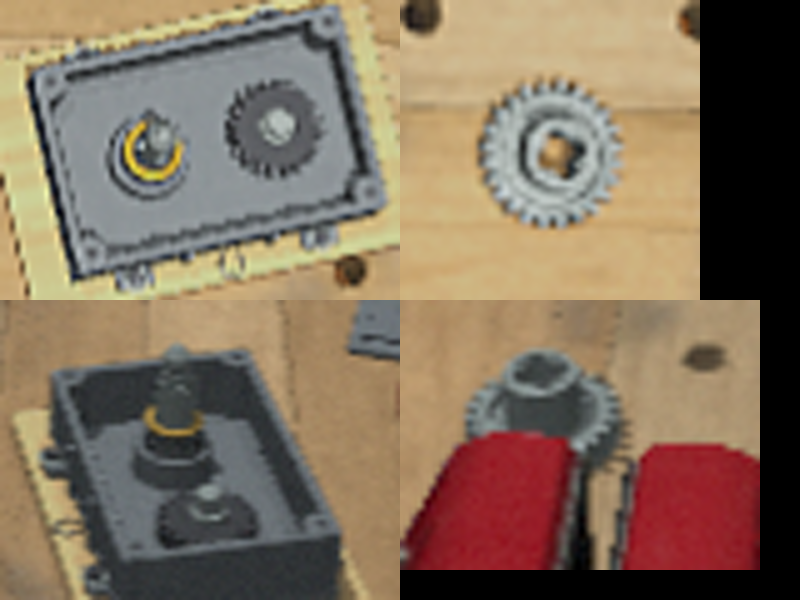

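The crops give these pixel positions:
- Top view: hub top about (409.8,244.3), nose tip about (372,163.5), washer ring centre about (370.6,167).
- Side view: hub top about (273.8,272), nose tip about (355.6,230).

Next I'll refine these with masks and rays.

```bash
python3 - <<'E'
from h import *
d=img('top');e=img('side')
def tri(u,v):
    c1,a=ray(d,[u]);c2,b=ray(e,[v]);a=a[0]/np.linalg.norm(a);b=b[0]/np.linalg.norm(b)
    t=np.linalg.lstsq(np.c_[a,-b],c2-c1,rcond=None)[0];p,q=c1+a*t[0],c2+b*t[1];return (p+q)/2,np.linalg.norm(p-q)
print('nose',tri((372.0,163.6),(355.6,230.5)));print('hub',tri((409.8,244.3),(273.8,272)))
hs=cv2.cvtColor(d['color'],cv2.COLOR_RGB2HSV)
def mask(roi,c):
    m=np.zeros(hs.shape[:2],np.uint8);x,y,w,h=roi;m[y:y+h,x:x+w]=c[y:y+h,x:x+w];return m
def big(m):
    cs=cv2.findContours(m,cv2.RETR_EXTERNAL,cv2.CHAIN_APPROX_NONE)[0];return max(cs,key=cv2.contourArea)
# gear: unsaturated pixels
g=big(mask((390,225,40,40),((hs[...,1]<70)*255).astype(np.uint8)))
(cx,cy),r=cv2.minEnclosingCircle(g);M=cv2.moments(g);c=(M['m10']/M['m00'],M['m01']/M['m00'])
print('gear',c,(cx,cy),r,onz(d,[c,(cx,cy)],.014),cv2.contourArea(g))
# washer
w=mask((355,150,30,30),((hs[...,1]>150)&(hs[...,2]>130))*np.uint8(255))
p=cv2.findNonZero(w).reshape(-1,2).astype(np.float32);P=onz(d,p,.054)
A=np.c_[2*P[:,:2],np.ones(len(P))];s=np.linalg.lstsq(A,(P[:,:2]**2).sum(1),rcond=None)[0]
print('washer',len(p),s[:2],np.sqrt(s[2]+s[:2]@s[:2]))
# housing
b=big(mask((330,130,95,75),((hs[...,1]<60)*255).astype(np.uint8)))
rc=cv2.minAreaRect(b);bx=onz(d,cv2.boxPoints(rc),.057)
print('box',rc,bx[:,:2].mean(0),np.linalg.norm(np.diff(bx,axis=0),axis=1),bx[:,:2])
es=cv2.cvtColor(e['color'],cv2.COLOR_RGB2HSV);m=(es[...,1]>130)&(es[...,2]>100);mm=np.zeros_like(m);mm[230:265,340:370]=m[230:265,340:370]
q=cv2.findNonZero(mm.astype(np.uint8)).reshape(-1,2).astype(np.float32);Q=onz(e,q,.054)
A=np.c_[2*Q[:,:2],np.ones(len(Q))];s=np.linalg.lstsq(A,(Q[:,:2]**2).sum(1),rcond=None)[0]
print('washer side',len(q),s[:2],np.sqrt(max(0,s[2]+s[:2]@s[:2])),q.mean(0))
E
```

```text
nose (array([ 0.64569494, -0.23158408,  0.09557662]), np.float64(0.0033709665678879038))
hub (array([ 0.42884395, -0.34656097,  0.03419716]), np.float64(0.004528019406003128))
gear (408.7027812370278, 244.3777501037775) (408.9705810546875, 244.0294189453125) 12.199504852294922 [[ 0.4267297  -0.34757739  0.014     ]
 [ 0.42773311 -0.34835004  0.014     ]] 401.5
washer 34 [ 0.6425358  -0.23083984] 0.014243424900599506
box ((381.2547302246094, 166.05303955078125), (50.98403549194336, 66.0943374633789), 77.79953002929688) [ 0.64502398 -0.26269329] [0.18907355 0.14563045 0.1868285 ] [[ 0.69361509 -0.15552051]
 [ 0.73809469 -0.33928768]
 [ 0.59551318 -0.36893124]
 [ 0.55287295 -0.18703374]]
washer side 15 [ 0.64597906 -0.23268185] 0.014815662386640203 [352.86667 244.73334]
```

Call:
move_arm --pt "25 -50 0 0 0 0 1" --pt "48 -98 0 0 0 0 1" --pt "70 -145 0 0 0 0 1" --pt "90 -190 0 0 0 0 1" --pt "110 -235 0 0 0 0 1" --pt "130 -280 0 0 0 0 1" --pt "150 -325 0 0 0 0 1" --pt "170 -370 0 0 0 0 1" --pt "185 -415 0 0 0 0 1" --pt "195 -460 0 0 0 0 1" --pt "200 -505 0 0 0 0 1" --pt "200 -505 0 0 0 0 1"

```text
time_s: 1.5
tcp_pos: [0.4, 0.0795, 0.2421]
tcp_rot: [-0.001, 0.169, 0.986, -0.002]
force: [0.2, 0.3, -1.2]
finger_gap: 0.0856
grasp_force: 0.0
```

Call:
move_arm --pt "4 -48 0 0 0 0 1" --pt "8 -96 0 0 0 0 1" --pt "12 -144 0 0 0 0 1" --pt "14 -192 0 0 0 0 0.8" --pt "17 -240 0 0 0 0 0.8" --pt "20 -288 0 0 0 0 0.8" --pt "23 -336 -30 0 0 0 0.7" --pt "26 -380 -70 0 0 0 0.7" --pt "27 -415 -110 0 0 0 0.7" --pt "27 -427 -150 0 0 0 0.7" --pt "27 -427 -160 0 0 0 0.7" --pt "27 -427 -160 0 0 0 0.7" --pt "27 -427 -160 0 0 0 0.7"

```text
time_s: 2.8
tcp_pos: [0.4277, -0.339, 0.0827]
tcp_rot: [0.0, 0.162, 0.987, 0.0]
force: [-0.5, 0.3, 0.4]
finger_gap: 0.0594
grasp_force: 0.0
```

```bash
python3 - <<'E'
from h import *
d=img('top');e=img('side');s=state();print({k:np.round(s[k],4) for k in('q','tcp_pos','tcp_rot','force','finger_gap')})
a,b=d['color'],e['color']
o=np.hstack([cv2.resize(a[200:280,370:450],(400,400),interpolation=2),cv2.resize(b[210:290,230:310],(400,400),interpolation=2)]);save(o,'g1.png')
E
```

```text
{'q': array([ 0.7066,  0.8343, -0.2031,  1.925 ,  0.3765,  0.4163,  1.469 ]), 'tcp_pos': array([ 0.4284, -0.3393,  0.0839]), 'tcp_rot': array([ 1.300e-03,  1.614e-01,  9.869e-01, -2.000e-04]), 'force': array([-0.3021, -0.0018,  0.425 ]), 'finger_gap': np.float64(0.0597)}
```

View pics/g1.png

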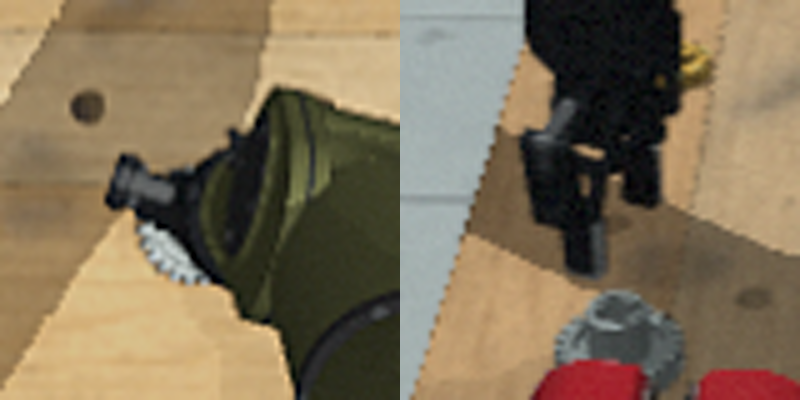

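The fingers hang over the gear with the closing line roughly along y. The commanded y is -0.340 and the gear is at -0.347. I'll shift by that and descend.

Call:
move_arm --pt "0 -7 -15 0 0 0 0.65" --pt "0 -7 -30 0 0 0 0.65" --pt "0 -7 -45 0 0 0 0.65" --pt "0 -7 -52 0 0 0 0.65" --pt "0 -7 -54 0 0 0 0.65" --pt "0 -7 -54 0 0 0 0.65"

```text
time_s: 3.5
tcp_pos: [0.4272, -0.347, 0.0284]
tcp_rot: [0.0, 0.162, 0.987, -0.0]
force: [0.4, -0.1, -0.2]
finger_gap: 0.0556
grasp_force: 0.0
```

Call:
move_arm --pt "0 0 0 0 0 0 0.5" --pt "0 0 0 0 0 0 0.3" --pt "0 0 0 0 0 0 0" --pt "0 0 0 0 0 0 0" --pt "0 0 0 0 0 0 0" --pt "0 0 0 0 0 0 0" --pt "0 0 0 0 0 0 0" --squeeze 40

```text
time_s: 4.2
tcp_pos: [0.4274, -0.3472, 0.0292]
tcp_rot: [0.001, 0.162, 0.987, -0.0]
force: [-0.5, 0.3, 6.1]
finger_gap: 0.0305
grasp_force: 40.1
```

Call:
move_arm --pt "0 0 2 0 0 0 0" --pt "0 0 10 0 0 0 0" --pt "0 0 30 0 0 0 0" --pt "0 0 60 0 0 0 0" --pt "0 0 80 0 0 0 0" --pt "0 0 80 0 0 0 0" --squeeze 70

```text
time_s: 4.8
tcp_pos: [0.4284, -0.3478, 0.1109]
tcp_rot: [0.002, 0.162, 0.987, -0.001]
force: [0.6, -0.6, -2.5]
finger_gap: 0.0296
grasp_force: 69.5
```

```bash
python3 - <<'E'
from h import *
d=img('top');e=img('side');s=state();print({k:np.round(s[k],4) for k in('q','tcp_pos','tcp_rot','force','finger_gap')})
a,b=d['color'],e['color']
o=np.hstack([cv2.resize(a[200:280,370:450],(400,400),interpolation=2),cv2.resize(b[190:270,230:310],(400,400),interpolation=2)]);save(o,'g2.png')
E
```

```text
{'q': array([ 0.737 ,  0.7972, -0.2328,  1.9017,  0.3629,  0.4834,  1.4933]), 'tcp_pos': array([ 0.4268, -0.3469,  0.1083]), 'tcp_rot': array([ 0.    ,  0.1623,  0.9867, -0.    ]), 'force': array([-0.2465,  0.4399, -2.5048]), 'finger_gap': np.float64(0.0296)}
```

View pics/g2.png

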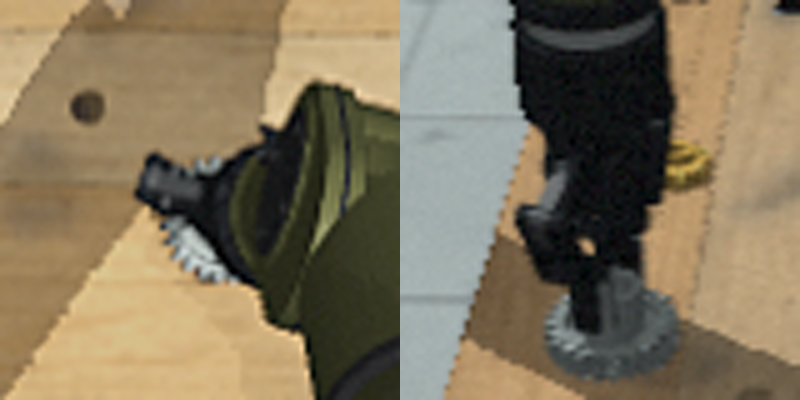

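The gear is held, hub up and level. In the side view its rim spans columns 259–286, with its bottom at row 265.6. Next I'll measure where it sits relative to the TCP.

```bash
cat >> h.py <<'E'
def rim(c,zs,r=.035):
    t=np.linspace(0,2*np.pi,120,endpoint=False)
    return np.vstack([np.c_[c[0]+r*np.cos(t),c[1]+r*np.sin(t),np.full(120,z)] for z in zs])
E
python3 - <<'E'
from h import *
d=img('top');e=img('side')
z0=.080
for c in [(.427,-.347)]:
    p=proj(e,rim(c,(z0,z0+.016)));print('pred side',p.min(0),p.max(0));p=proj(d,rim(c,(z0,z0+.016)));print('pred top',p.min(0),p.max(0))
b=cv2.cvtColor(e['color'],cv2.COLOR_RGB2HSV)
for r in range(248,268,2): 
    print(r,[f"{h}.{s}.{v}" for h,s,v in b[r,255:290]][::1] if r in(254,258) else np.where(b[r,250:295,1]<50)[0]+250)
a=cv2.cvtColor(d['color'],cv2.COLOR_RGB2HSV)
for r in range(228,260): print(r,[f"{s}/{v}" for h,s,v in a[r,398:420]] if r%6==0 else np.where((a[r,395:425,1]<45)&(a[r,395:425,2]>120))[0]+395)
E
```

```text
pred side [257.26806717 245.32982763] [284.77297212 266.42788529]
pred top [400.26587668 230.81182443] [426.89453065 256.78620097]
248 [264 266 267 269 270 271 272 273 274 275 276 277 278 279 280]
250 [262 263 266 267 269 270 271 272 273 274 275 276 277 278 279 280 281 282]
252 [260 261 262 263 264 267 269 270 271 272 273 274 275 276 277 278 279 280
 281 282 283]
254 ['16.109.112', '17.110.116', '15.106.118', '15.69.115', '87.19.118', '90.17.132', '93.19.137', '90.18.115', '90.15.99', '95.73.21', '110.33.23', '83.60.17', '94.119.15', '45.49.21', '100.26.30', '102.22.57', '83.15.67', '110.27.57', '90.22.70', '85.22.69', '65.22.70', '95.24.65', '90.21.62', '90.22.71', '77.19.96', '86.20.91', '95.17.89', '79.22.93', '90.14.90', '90.11.97', '20.76.91', '17.105.109', '17.99.103', '18.84.146', '18.83.185']
256 [259 260 261 262 263 264 265 266 267 269 270 271 272 273 274 275 276 277
 278 279 280 281 282 283 284]
258 ['17.112.114', '17.105.117', '16.102.115', '17.83.107', '83.23.89', '90.21.121', '85.19.150', '88.20.154', '87.16.142', '88.22.141', '93.21.124', '72.16.82', '85.21.74', '90.15.
[... 1610 characters left out ...]
407 408 409 410]
250 [405 406 407 408 409 410 411]
251 [404 405 406 407 408 409 410 411]
252 ['99/213', '104/211', '106/210', '104/211', '104/210', '110/190', '44/185', '29/191', '23/133', '12/175', '10/204', '11/179', '12/166', '12/171', '12/146', '14/74', '146/7', '71/18', '55/37', '49/31', '61/42', '89/60']
253 [407 408 409 410 411 412]
254 [406 407 408 409 410 411 412 413 414]
255 [409 410 412 413 414]
256 [409 410 412 413 414 415 416]
257 []
258 ['96/216', '98/216', '100/215', '99/216', '103/215', '103/216', '99/218', '101/212', '104/206', '104/205', '104/205', '104/208', '105/207', '107/210', '110/206', '108/208', '103/208', '105/207', '106/212', '106/214', '105/217', '107/227']
259 []
```

The gear sits within about 2 mm of the TCP axis, and both cameras agree on the shift to the shaft: about +216 mm in x and +116 mm in y. I'll lift and carry it over.

Call:
move_arm --pt "0 0 40 0 0 0 0" --pt "25 12 65 0 0 0 0" --pt "60 32 70 0 0 0 0" --pt "100 54 70 0 0 0 0" --pt "140 75 70 0 0 0 0" --pt "180 97 70 0 0 0 0" --pt "205 110 70 0 0 0 0" --pt "216 116 70 0 0 0 0" --pt "216 116 70 0 0 0 0" --pt "216 116 70 0 0 0 0"

```text
time_s: 6.0
tcp_pos: [0.6409, -0.2324, 0.1771]
tcp_rot: [-0.002, 0.163, 0.987, -0.001]
force: [-0.4, 0.1, -2.1]
finger_gap: 0.0293
grasp_force: 70.2
```

```bash
python3 - <<'E'
from h import *
d=img('top');e=img('side');s=state();print({k:np.round(s[k],4) for k in('q','tcp_pos','tcp_rot','force','finger_gap')})
a,b=d['color'],e['color']
o=np.hstack([cv2.resize(a[130:200,340:410],(400,400),interpolation=2),cv2.resize(b[190:260,315:385],(400,400),interpolation=2)]);save(o,'g3.png')
t=s['tcp_pos'];p=proj(e,rim(t,(t[2]-.0285,t[2]-.0125)));print('pred side',p.min(0),p.max(0),proj(e,[[t[0],t[1],.102],[t[0],t[1],.08],[t[0],t[1],.054]]))
p=proj(d,rim(t,(t[2]-.0285,t[2]-.0125)));print('pred top',p.min(0),p.max(0))
E
```

```text
{'q': array([ 0.4125,  0.8462, -0.264 ,  1.4304,  0.2545,  0.901 ,  1.3168]), 'tcp_pos': array([ 0.6408, -0.2332,  0.1778]), 'tcp_rot': array([-1.300e-03,  1.636e-01,  9.865e-01, -9.000e-04]), 'force': array([-0.9817, -0.8624, -2.9592]), 'finger_gap': np.float64(0.0296)}
pred side [340.98463214 202.7693875 ] [367.09239781 221.14670208] [[353.31755765 228.9372084 ]
 [353.05973856 235.56257722]
 [352.75996515 243.24904316]]
pred top [361.63103775 146.93249774] [389.0239717  174.40179797]
```

View pics/g3.png

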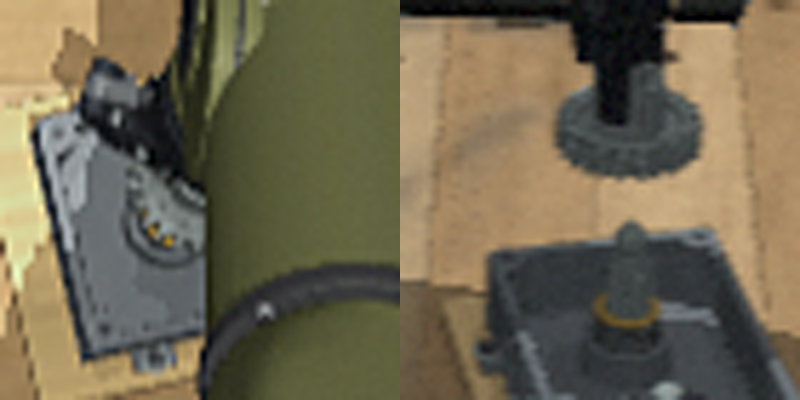

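The side view shows the gear above the shaft: rim columns about 342.3–368.0 and nose at about column 355.2. I'll measure the remaining x offset to sub-pixel.

```bash
python3 - <<'E'
from h import *
e=img('side');s=state();t=s['tcp_pos'];b=e['color'].astype(float)
h=cv2.cvtColor(e['color'],cv2.COLOR_RGB2HSV);S=h[...,1].astype(float)
def edges(row,lo,hi,thr=60):  # subpixel crossing of saturation (wood high, metal low)
    x=np.arange(lo,hi+1);v=S[row,lo:hi+1]-thr;i=np.where(np.diff(np.sign(v)))[0]
    c=[x[k]+v[k]/(v[k]-v[k+1]) for k in i];return (c[0],c[-1]) if len(c)>1 else None
E=[edges(r,332,378) for r in range(208,219)];print('rim',np.round(E,2).tolist())
p=proj(e,rim(t,(t[2]-.0285,t[2]-.0125)));print('pred',p.min(0),p.max(0))
for r in range(229,243): print(r,h[r,348:363,2].tolist(),S[r,348:363].astype(int).tolist() if r>238 or r<232 else '')
m=np.zeros(S.shape,bool);m[238:252,343:367]=((h[...,1]>110)&(h[...,0]<35)&(h[...,0]>10))[238:252,343:367];ys,xs=np.where(m);print('washer',xs.min(),xs.max(),xs.mean(),ys.max(),len(xs))
print(proj(e,[[.645,-.232,z] for z in(.16,.102,.09,.054)]))
E
```

```text
rim [[342.86, 366.58], [342.12, 367.66], [342.36, 367.44], [342.34, 367.53], [342.23, 367.44], [342.38, 367.44], [342.39, 366.93], [342.24, 366.95], [342.85, 366.68], [343.29, 366.69], [344.49, 364.96]]
pred [341.11260678 202.65224669] [367.22112835 221.02436711]
229 [165, 172, 190, 187, 188, 160, 90, 81, 103, 164, 198, 201, 198, 199, 197] [99, 98, 97, 94, 91, 88, 23, 16, 37, 81, 94, 89, 90, 92, 93]
230 [167, 177, 195, 191, 156, 88, 81, 86, 85, 103, 146, 162, 155, 139, 149] [101, 92, 95, 96, 90, 14, 22, 30, 24, 35, 72, 83, 74, 55, 50]
231 [168, 161, 156, 146, 114, 76, 87, 89, 82, 86, 101, 118, 115, 115, 107] [100, 90, 82, 73, 47, 20, 15, 17, 19, 24, 28, 24, 20, 27, 29]
232 [122, 124, 120, 116, 97, 66, 76, 82, 76, 68, 67, 62, 58, 54, 57] 
233 [61, 61, 59, 58, 59, 66, 71, 66, 72, 66, 60, 57, 55, 58, 51] 
234 [59, 58, 58, 59, 69, 64, 59, 61, 61, 70, 65, 58, 55, 56, 60] 
235 [57, 59, 61, 60, 60, 61, 71, 76, 70, 68, 71, 66, 57, 57, 56] 
236 [55, 57, 58, 66, 73, 63, 66, 71, 68, 69, 68, 61, 59, 55, 59] 
237 [57, 56, 45, 51, 70, 69, 69, 73, 76, 66, 63, 68, 54, 53, 59] 
238 [55, 57, 54, 62, 71, 68, 70, 71, 77, 78, 65, 62, 58, 55, 59] 
239 [58, 56, 55, 59, 69, 67, 66, 68, 70, 69, 67, 62, 60, 55, 54] [26, 23, 28, 17, 26, 23, 23, 23, 25, 22, 27, 29, 30, 32, 24]
240 [57, 59, 61, 66, 68, 67, 70, 65, 71, 64, 63, 66, 58, 51, 55] [27, 22, 21, 4, 26, 19, 15, 27, 18, 24, 20, 23, 35, 25, 28]
241 [57, 61, 68, 68, 71, 68, 64, 63, 67, 69, 67, 61, 56, 55, 56] [31, 42, 79, 30, 22, 23, 12, 24, 15, 22, 27, 13, 32, 28, 32]
242 [58, 82, 88, 67, 70, 66, 69, 68, 70, 68, 77, 90, 76, 66, 64] [4, 112, 130, 23, 15, 19, 18, 19, 25, 23, 53, 99, 54, 31, 24]
washer 349 359 353.45 246 20
[[355.56299237 210.71540481]
 [354.83045968 228.72702759]
 [354.68248787 232.35319153]
 [354.24573228 243.0325443 ]]
```

The shaft axis is about 2 mm further in +x than the gear, and y agrees within 1 mm. I'll correct x and lower the bore over the nose, watching the force.

Call:
move_arm --pt "2 0 -15 0 0 0 0" --pt "2 0 -35 0 0 0 0" --pt "2 0 -45 0 0 0 0" --pt "2 0 -48 0 0 0 0" --pt "2 0 -51 0 0 0 0" --pt "2 0 -54 0 0 0 0" --pt "2 0 -54 0 0 0 0"

```text
time_s: 6.85
tcp_pos: [0.6451, -0.2309, 0.1245]
tcp_rot: [0.0, 0.162, 0.987, 0.0]
force: [0.1, -0.6, -2.2]
finger_gap: 0.0298
grasp_force: 70.1
```

Call:
move_arm --pt "0 0 -3 0 0 0 0" --pt "0 0 -6 0 0 0 0" --pt "0 0 -9 0 0 0 0" --pt "0 0 -12 0 0 0 0" --pt "0 0 -13 0 0 0 0" --pt "0 0 -13 0 0 0 0"

```text
time_s: 7.45
tcp_pos: [0.6449, -0.2308, 0.111]
tcp_rot: [-0.0, 0.162, 0.987, 0.0]
force: [-0.7, -0.2, -2.6]
finger_gap: 0.0299
grasp_force: 70.1
```

Call:
move_arm --pt "0 0 -1 0 0 0 0" --pt "0 0 -2 0 0 0 0" --pt "0 0 -3 0 0 0 0" --pt "0 0 -4 0 0 0 0" --pt "0 0 -4 0 0 0 0"

```text
time_s: 7.95
tcp_pos: [0.6449, -0.2309, 0.1071]
tcp_rot: [-0.0, 0.162, 0.987, 0.0]
force: [0.2, 0.1, -2.1]
finger_gap: 0.0296
grasp_force: 70.1
```

Call:
move_arm --pt "0 0 -1 0 0 0 0" --pt "0 0 -2 0 0 0 0" --pt "0 0 -3 0 0 0 0" --pt "0 0 -3 0 0 0 0"

```text
time_s: 8.35
tcp_pos: [0.6453, -0.231, 0.1055]
tcp_rot: [0.0, 0.162, 0.987, -0.0]
force: [-3.1, 0.6, 6.0]
finger_gap: 0.0293
grasp_force: 71.2
```

Contact shows about 8 N with the underside near the spline tops. I'll turn slowly under light pressure.

Call:
move_arm --pt "0 0 -1 0 0 0.04 0" --pt "0 0 -1 0 0 0.08 0" --pt "0 0 -1 0 0 0.12 0" --pt "0 0 -1 0 0 0.16 0" --pt "0 0 -1 0 0 0.2 0" --pt "0 0 -1 0 0 0.24 0" --pt "0 0 -1 0 0 0.28 0" --pt "0 0 -1 0 0 0.32 0" --pt "0 0 -1 0 0 0.36 0" --pt "0 0 -1 0 0 0.4 0"

```text
time_s: 9.35
tcp_pos: [0.645, -0.231, 0.1059]
tcp_rot: [0.0, -0.037, 0.999, -0.0]
force: [-5.7, 1.5, 14.6]
finger_gap: 0.0294
grasp_force: 72.3
```

```bash
python3 -c "
from h import *
s=state();print({k:np.round(s[k],4) for k in('q','tcp_pos','tcp_rot','force','torque','effort')})"
```

```text
{'q': array([ 0.4509,  0.9475, -0.3503,  1.4632,  0.3992,  0.8011,  1.6005]), 'tcp_pos': array([ 0.645 , -0.231 ,  0.1059]), 'tcp_rot': array([ 2.000e-04, -3.710e-02,  9.993e-01, -3.000e-04]), 'force': array([-5.73  ,  1.5261, 14.6187]), 'torque': array([ 0.2111,  1.276 , -0.3452]), 'effort': array([-1.01590e+00, -5.39434e+01, -3.63700e+00, -1.35171e+01,
        4.27800e-01, -1.89910e+00, -8.80000e-03])}
```

The torque of about 0.34 N m shows the gear has caught the slim part of the splines and is turning the shaft. It is offset sideways and hard against one flank. I'll shift 1 mm in -x and turn back slowly under pressure.

Call:
move_arm --pt "-1 0.3 0 0 0 -0.02 0" --pt "-1 0.3 0 0 0 -0.04 0" --pt "-1 0.3 0 0 0 -0.06 0" --pt "-1 0.3 0 0 0 -0.08 0" --pt "-1 0.3 0 0 0 -0.1 0"

```text
time_s: 9.85
tcp_pos: [0.6451, -0.2314, 0.1059]
tcp_rot: [0.001, 0.014, 1.0, -0.001]
force: [-2.9, -0.5, 11.7]
finger_gap: 0.0296
grasp_force: 71.7
```

```bash
python3 -c "
from h import *
s=state();print({k:np.round(s[k],4) for k in('tcp_pos','tcp_rot','force','torque')})"
```

```text
{'tcp_pos': array([ 0.6451, -0.2314,  0.1059]), 'tcp_rot': array([ 1.400e-03,  1.350e-02,  9.999e-01, -9.000e-04]), 'force': array([-2.8514, -0.5226, 11.6921]), 'torque': array([-0.0596,  0.7074,  0.0219])}
```

Call:
move_arm --pt "-0.5 0 0 0 0 -0.02 0" --pt "-1 0 0 0 0 -0.04 0" --pt "-1 0.5 0 0 0 -0.04 0" --pt "-1 -0.5 0 0 0 -0.06 0" --pt "-0.5 0.5 0 0 0 -0.08 0" --pt "-0.5 -0.5 0 0 0 -0.1 0" --pt "-1 0 0 0 0 -0.12 0"

```text
time_s: 10.55
tcp_pos: [0.6448, -0.2319, 0.1058]
tcp_rot: [0.002, 0.074, 0.997, -0.001]
force: [-0.8, -1.1, 8.4]
finger_gap: 0.0295
grasp_force: 71.5
```

```bash
python3 -c "
from h import *
s=state();print({k:np.round(s[k],4) for k in('tcp_pos','tcp_rot','force','torque')})"
```

```text
{'tcp_pos': array([ 0.6448, -0.2319,  0.1058]), 'tcp_rot': array([ 0.0024,  0.0735,  0.9973, -0.001 ]), 'force': array([-0.7778, -1.1427,  8.3947]), 'torque': array([-0.4033,  0.1588,  0.0053])}
```

Call:
move_arm --pt "0 -0.3 -0.5 0 0 -0.02 0" --pt "0 -0.3 -1 0 0 -0.04 0" --pt "0 -0.3 -1 0 0 -0.06 0" --pt "0 -0.3 -1 0 0 -0.08 0" --pt "0 -0.3 -1 0 0 -0.1 0"

```text
time_s: 11.05
tcp_pos: [0.6446, -0.2323, 0.1052]
tcp_rot: [0.002, 0.123, 0.992, -0.001]
force: [-2.2, -0.8, 8.7]
finger_gap: 0.0296
grasp_force: 71.5
```

```bash
python3 -c "
from h import *
s=state();print({k:np.round(s[k],4) for k in('tcp_pos','tcp_rot','force','torque')})"
```

```text
{'tcp_pos': array([ 0.6446, -0.2323,  0.1052]), 'tcp_rot': array([ 0.0023,  0.1234,  0.9924, -0.001 ]), 'force': array([-2.2077, -0.7517,  8.659 ]), 'torque': array([-0.1076,  0.5   ,  0.025 ])}
```

Call:
move_arm --pt "0 0 0 0 0 -0.03 0" --pt "0 0 0 0 0 -0.06 0" --pt "0 0 0 0 0 -0.09 0" --pt "0 0 0 0 0 -0.12 0" --pt "0 0 0 0 0 -0.15 0" --pt "0 0 0 0 0 -0.18 0"

```text
time_s: 11.65
tcp_pos: [0.6429, -0.2307, 0.102]
tcp_rot: [-0.0, 0.212, 0.977, 0.0]
force: [0.6, -0.5, -2.1]
finger_gap: 0.0295
grasp_force: 70.2
```

```bash
python3 - <<'E'
from h import *
s=state();print({k:np.round(s[k],4) for k in('q','tcp_pos','tcp_rot','force','torque')})
d=img('top');e=img('side')
a,b=d['color'],e['color']
o=np.hstack([cv2.resize(a[130:200,340:410],(400,400),interpolation=2),cv2.resize(b[190:260,315:385],(400,400),interpolation=2)]);save(o,'g4.png')
E
```

```text
{'q': array([ 0.3859,  0.9381, -0.2161,  1.4753,  0.2544,  0.7563,  1.2124]), 'tcp_pos': array([ 0.6429, -0.2307,  0.102 ]), 'tcp_rot': array([-2.000e-04,  2.124e-01,  9.772e-01,  1.000e-04]), 'force': array([ 0.6364, -0.5364, -2.0905]), 'torque': array([-0.1441, -0.1838, -0.0143])}
```

View pics/g4.png

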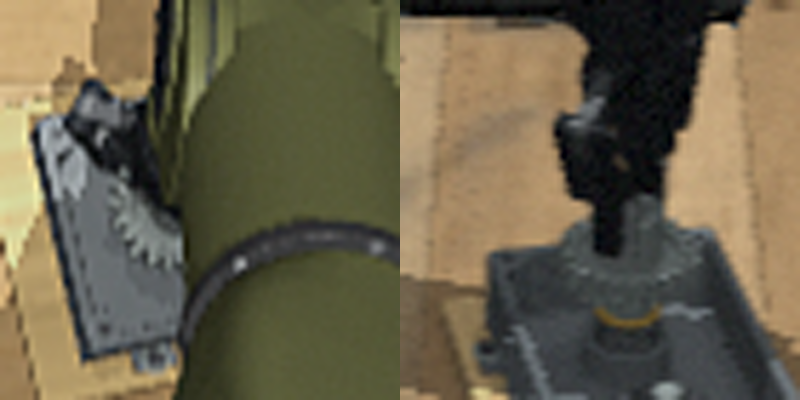

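The arm has dropped to its commanded height with no load, and the picture shows the gear level on the shaft above the brass washer. It has meshed, so I'll slide it down.

Call:
move_arm --pt "0 0 -2 0 0 0 0" --pt "0 0 -4 0 0 0 0" --pt "0 0 -6 0 0 0 0" --pt "0 0 -8 0 0 0 0" --pt "0 0 -10 0 0 0 0" --pt "0 0 -10 0 0 0 0"

```text
time_s: 12.35
tcp_pos: [0.643, -0.2308, 0.0919]
tcp_rot: [-0.0, 0.211, 0.977, 0.0]
force: [0.6, -0.1, -2.5]
finger_gap: 0.0293
grasp_force: 70.1
```

```bash
python3 -c "
from h import *
s=state();print({k:np.round(s[k],4) for k in('tcp_pos','tcp_rot','force','torque')})"
```

```text
{'tcp_pos': array([ 0.643 , -0.2308,  0.0919]), 'tcp_rot': array([-1.000e-04,  2.113e-01,  9.774e-01,  1.000e-04]), 'force': array([ 0.5573, -0.1094, -2.5009]), 'torque': array([ 0.0489, -0.1658, -0.0217])}
```

Call:
move_arm --pt "0 0 -3 0 0 0 0" --pt "0 0 -6 0 0 0 0" --pt "0 0 -9 0 0 0 0" --pt "0 0 -11 0 0 0 0" --pt "0 0 -13 0 0 0 0" --pt "0 0 -15 0 0 0 0" --pt "0 0 -17 0 0 0 0" --pt "0 0 -17 0 0 0 0" --squeeze 90

```text
time_s: 13.15
tcp_pos: [0.6432, -0.2309, 0.0765]
tcp_rot: [0.0, 0.211, 0.977, -0.0]
force: [-2.0, 0.7, 9.3]
finger_gap: 0.029
grasp_force: 92.2
```

```bash
python3 -c "
from h import *
s=state();print({k:np.round(s[k],4) for k in('tcp_pos','tcp_rot','force','torque')})"
```

```text
{'tcp_pos': array([ 0.6432, -0.2309,  0.0765]), 'tcp_rot': array([ 3.000e-04,  2.113e-01,  9.774e-01, -1.000e-04]), 'force': array([-2.0289,  0.6623,  9.3499]), 'torque': array([0.164 , 0.605 , 0.0019])}
```

Call:
move_arm --pt "0 0 -1 0 0 0 0" --pt "0 0 -2 0 0 0 0" --pt "0 0 -3 0 0 0 0" --pt "0 0 -4 0 0 0 0" --pt "0 0 -4 0 0 0 0" --pt "0 0 -4 0 0 0 0"

```text
time_s: 13.75
tcp_pos: [0.6435, -0.2309, 0.0753]
tcp_rot: [0.001, 0.211, 0.977, -0.0]
force: [-7.9, 3.2, 23.5]
finger_gap: 0.029
grasp_force: 94.2
```

```bash
python3 -c "
from h import *
s=state();print({k:np.round(s[k],4) for k in('time_s','tcp_pos','tcp_rot','force','torque','joint_vel')})"
```

```text
{'time_s': np.float64(13.75), 'tcp_pos': array([ 0.6435, -0.2309,  0.0753]), 'tcp_rot': array([ 8.000e-04,  2.114e-01,  9.774e-01, -3.000e-04]), 'force': array([-7.8896,  3.2026, 23.5493]), 'torque': array([0.5062, 1.6528, 0.02  ]), 'joint_vel': array([ 0.0007,  0.0001, -0.0008,  0.0005,  0.0003, -0.0012, -0.0009])}
```

Call:
move_arm --pt "0 0 0 0 0 0 0" --pt "0 0 0 0 0 0 0" --pt "0 0 0 0 0 0 0" --pt "0 0 0 0 0 0 0" --pt "0 0 0 0 0 0 0"

```text
time_s: 14.25
tcp_pos: [0.6435, -0.231, 0.0753]
tcp_rot: [0.001, 0.211, 0.977, -0.0]
force: [-7.7, 2.0, 24.2]
finger_gap: 0.0289
grasp_force: 94.2
```

```bash
python3 - <<'E'
from h import *
e=img('side');save(cv2.resize(e['color'][190:260,315:385],(400,400),interpolation=2),'g5.png')
E
```

```text
(no output)
```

View pics/g5.png

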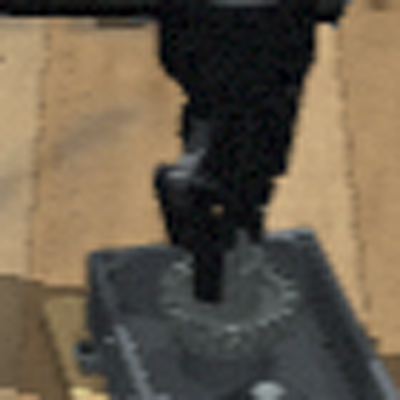

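The gear is level at home height, covering the washer, and the grip and push are steady. I'll hand it in.

```bash
python3 -c "
from h import *
print(hand_in())"
```

```text
the job is handed in; nothing more can be done
None
```

The gear is meshed on the splined shaft and pressed to its stop, with about 26 N on the spring and the gripper still holding it at about 94 N; I've handed the job in, and no verdict came back.

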